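# Set a T-bolt through a strap clamp and nip it up on a T-slot bed

### The arm

A 7-joint arm with a two-finger parallel gripper is mounted at the origin on the work surface. World frame = base frame: x ahead of the robot, y to its left, z up, the work surface at z = 0. Lengths are in m, angles in degrees, forces in N, time in s.
With the tool pointing down it reaches from about 0.425 to 0.95 m from the base axis. Payload 4.7 kg.
Tool frame: the origin (TCP) lies where the fingers leave the gripper's body, on its centre line; the fingertips stand 70 mm ahead of it and the grasp point (between the pads) lies ahead of it (grip_depth is the y of the grasp point in the tool frame, in m); y points along the fingers, x is the direction in which the jaws open and shut, and the axes are right-handed (so a half turn about y gives the same grasp; the last joint's range is limited). The gripper opens to 87 mm and grips with 3 to 60 N. Pads are 19 mm wide; open, the fingers measure 117 mm over their backs; the gripper's body (75 mm by 190 mm) begins 51 mm behind the grasp point.
Start: joints at [67.042, 26.849, -2.785, 87.806, 1.381, 65.374, -4.715], TCP at [0.245, -0.629, 0.292] pointing down, gripper open.
Joint ranges: [-148.3, 148.3], [-19.14, 114.17], [-79.39, 73.82], [5.75, 140.21], [-59.74, 239.74], [12.07, 113.84], [-152.46, 152.46]. Speed limits (degrees/s): [147.25, 147.25, 180, 180, 180, 180, 180].

### API

Orientations are given as a 3x3 rotation matrix whose columns are the frame's x, y, z axes.
In Python, from workcell import get_state, get_image, camera_info, finish_job, grip_depth gives the robot as it stands.
- The arm moves only by the tool jog_arm, never from a script. Its argument "motion" is a list of rows, each a list of 7 numbers: the turn, a rotation vector about the tool's x, y, z in degrees, then the shift along the tool's x, y, z in m, then the closure, from 0 (fully open) to 1 (shut). In form: [[rx, ry, rz, x, y, z, hand], ...]. A call has exactly 5 rows; each row is the pose to reach, as a shift and turn from the pose commanded when the call began, along the tool's axes at that moment; what a row does not reach only later rows make up. A row lasts 1/8 s, in which the tool goes at most 62.5 mm and 10.7 degrees, less where a joint would pass 70% of its speed; a pose out of reach is approached as far as the arm can. A call with a gripper value outside its range is refused whole. The fingers move at their own pace and stop on an object; "grip_force" is the grip in N (left out, the last holds). Time passes only in rows, so rows that repeat a pose let the fingers close, or fill a call up. It gives the time, the measured TCP pose, the force and the opening at its end, in the units of the state.
- get_state(): the state, without advancing time (a new reading comes with each control period).
- get_image(name): name is "side" or "top"; returns (picture, depth): 384x512x3 uint8, red, green, blue; 384x512 float32, m along the optical axis (not along the pixel's ray), 0 where there is no reading.
- camera_info(name): a dict with "fx", "fy", "cx", "cy" (pixels), "rvec" (rotation vector, rad) and "tvec" (3), from world to camera coordinates, as OpenCV has them. Camera axes: x right, y down, z forward; pixel columns grow to the right and rows downward; lengths in m; the calibration is good to about 2 mm. A picture is of the moment at which its call begins. camera_info takes no time and is no camera call.
- finish_job(): hands the job in, once; it reports no verdict.
The state is a dict: "clock": time; "q": joint angles; "joint_velocities": joint speeds; "joint_efforts": joint torques, N m; "tool_pos": TCP position; "orientation": TCP orientation; "ft_force": force on the tool from outside, world axes, zero at the start; "torque": the same for the moment, N m; "grip_width": finger opening in m.
Only numpy, scipy, OpenCV 4.12 (cv2) and the standard library are available. Lean on these libraries where they do the work, as an engineer would, in place of code of your own. Each camera call takes 0.05 s, during which the arm holds its last target. There are 200 camera calls.

### The job

Take the T-bolt with its orange T-handle nut out of the wooden rack and lower it through the slot of the dark steel strap clamp, in the half of the slot towards the grey housing, until the bolt's head is down in the T-slot of the bed and the nut's collar rests on the strap. Turn the handle clockwise so that the head swings square across under the slot's lips, then go on until the strap bears firmly on the housing, finger-tight and no more, and let go. Do not ram the bolt against strap or bed, do not shift the housing or the strap, and leave the step block, the spanner and the oil bottle alone.

Things in the scene. Friction and masses are not known exactly. Their poses are not given: they have to be found in the camera images.
- bed: Fixed aluminium T-slot bed, 200 (its x) x 320 (its y) x 34 mm high. Origin: centre of underside, z up. Three T-slots run along its y at x = -60, 0, +60 mm; the middle one is to be used. Mouth 18 mm wide, from the top (z = 34) down to the lips' underside (z = 20); below it a cavity 30 mm wide, z = 8 to 20.
- work: Loose grey bearing housing, about 0.75 kg, over the middle slot: flange 100 (x) x 110 (y) x 20 mm with a round boss, 68 mm diameter, 11 mm high. Origin: centre of its underside, on the bed's top. Already set true; must stay where it is.
- strap: Loose dark steel strap clamp, 0.6 kg, along the middle slot, 42 (its x) x 140 (its y) mm. Bar 16 mm thick, its top 36 mm above the bed's top. Nose (+y end) lies some 22 mm on the housing's flange, heel (-y end) stands on the bed. Origin: on the bed's top under the bar's middle. A slot 20 mm wide goes right through the bar, at x = 0 from y = -42 to +34 mm.
- strap_place (a point): A good place for the bolt's axis: on the strap's top, in the middle of its slot, 15 mm towards the nose from the strap's middle. The strap may lie up to 1 mm beside the T-slot's centreline, which is at the bed's x = 0. The bolt belongs in this front half of the strap's slot, towards the nose.
- bolt: Steel T-bolt (0.16 kg), upright on its head in the rack, T-handle nut on it. Origin: centre of the head's underside; z up the shank. Head 16 (x) x 28.6 (y) x 9 mm high; shank 15 mm thick. In the rack the head's long side (y) lies along the rack's y. With its y along the slot the head passes the mouth with 1 mm to spare each side. At home the head hangs 0.5 to 3 mm over the cavity's floor.
- head_top (a point): Centre of the head's upper side, 9 mm above the bolt's origin. In the cavity the head turns clockwise only, seen from above: its leading corners are round, its square ones meet the cavity's walls after 90 to 98 degrees and stop it square across the slot. The other way it jams after 40 degrees. With the nut tight this side presses up against the lips.
- nut: T-handle nut on the bolt (0.18 kg). Origin: on the axis at the collar's underside, 59.5 to 61.5 mm above the bolt's origin; z up. Dark collar, 32 mm diameter, 6 mm high; hub 24 mm diameter up to 22 mm; on it the orange bar, 12 (x) x 110 (y) x 12 mm, from 22 to 34 mm above the origin. The bar may stand at any angle to the bolt's head.
- bar_middle (a point): Centre of the orange bar, on the nut's axis, 28 mm above the nut's origin: pinch it here across its 12 mm to carry and to turn. Right-hand thread, 6 mm a turn, friction 0.05 N m: this carries the bolt round with the nut until the head meets its stop; then the nut screws down (clockwise).
- bar_end (a point): One end of the orange bar, 55 mm from the axis. With the collar on the strap and the head square it takes 0.5 to 2.6 rad more, unlike each time, until the head meets the lips; then the torque climbs by some 0.06 N m per 0.1 rad. 0.15 to 0.25 N m, felt about the vertical, is firm; 0.35 is too much. Pushed at one end while still loose, the bolt leans; turned by the middle it stays upright.
- rack: Fixed light-wood rack block, 75 (x) x 100 (y) x 37.5 mm high, origin: centre of its underside. A pocket in the middle of its top, 17.5 (x) x 30.5 (y) x 9 mm deep, holds the bolt's head loosely; the bolt lifts straight out.
- step_block: Bystander: loose stepped steel block, 30 x 56 x 28 mm, on the bed beside the strap. Origin: on its underside.
- spanner: Bystander: spanner, 200 mm long, lying on the bench. Origin: on its underside.
- oiler: Bystander: white oil bottle, 48 mm diameter, 110 mm high, on the bench. Origin: centre of its underside.
There are look-alikes about, which are no part of the job. Leave any blue look-alike of the bolt alone. What is shaped like the strap but purple or turquoise is not meant.

How it is judged:
By the outcome, as a careful person would: the job done as asked, in the order asked, and still so for the second after the job is handed in, with the robot touching nothing.
It also fails if it takes over 72 s, if anything falls off the work surface, if the arm or the gripper's body presses on something with over 40 N, if the wrist force passes 120 N, or if a joint passes its speed limit or range.

## Working session

There is one attempt and no reset: what is moved stays moved. The work goes in short steps, Python scripts to look and compute and a tool call to move; the robot and the scene stay as the last step left them, time stands still between calls to the robot, and variables do not carry over. Pictures are saved under pics/ and viewed, about 8 in all and at most 12, crops included, and the job is handed in when it is done.

Besides the shell and the picture viewer there is one more tool, called after "Emit:" in YAML: its name, and indented under it one key for each argument. jog_arm: Moves the arm, as the interface text tells. Its arguments: {"type":"object","properties":{"motion":{"type":"array","items":{"type":"array","items":{"type":"number"}}},"grip_force":{"type":"number"}},"required":["motion"]}

```bash
mkdir -p pics; ls
cat > h.py <<'E'
import numpy as np, cv2
from workcell import *
def cam(n):
    c=camera_info(n);R=cv2.Rodrigues(np.array(c['rvec'],float))[0];return c,R,np.array(c['tvec'],float).ravel()
def cloud(n,d):
    c,R,t=cam(n);v,u=np.indices(d.shape)
    P=np.stack([(u-c['cx'])/c['fx']*d,(v-c['cy'])/c['fy']*d,d],-1)
    return (P-t)@R
def ray(n,u,v,z):
    c,R,t=cam(n);o=-R.T@t;r=R.T@np.array([(u-c['cx'])/c['fx'],(v-c['cy'])/c['fy'],1]);return o+r*(z-o[2])/r[2]
def proj(n,p):
    c,R,t=cam(n);q=R@np.array(p,float)+t;return np.array([c['fx']*q[0]/q[2]+c['cx'],c['fy']*q[1]/q[2]+c['cy']])
E
python3 - <<'E'
from h import *
for n in ('top','side'):
    im,d=get_image(n);np.savez(f'pics/{n}0.npz',im=im,d=d)
    cv2.imwrite(f'pics/{n}0.png',cv2.resize(im[...,::-1],(800,600),interpolation=cv2.INTER_CUBIC))
    c,R,t=cam(n);print(n,-R.T@t,R[2],c['fx'])
print(grip_depth,get_state())
E
```

```text
pics
top [0.46125279 0.03779627 1.11777657] [ 0.09541603 -0.00680645 -0.99541421] 377.7993461525374
side [ 0.4050107  -0.61531175  0.56264702] [ 0.19584319  0.80426361 -0.56107529] 357.51259120809567
0.051 {'clock': 0.1, 'q': array([67.04211131, 26.89379607, -2.78291249, 87.86510581,  1.37909363,
       65.3739207 , -4.71529187]), 'joint_velocities': array([-0.01443805, -0.0226817 , -0.05116797, -0.15982656,  0.0508308 ,
       -0.03791165, -0.12732316]), 'joint_efforts': array([ 7.41845961e-04, -5.09167850e+01, -8.11887835e-02, -2.36829561e+01,
       -6.15153462e-02,  3.44574836e-02,  5.94378503e-05]), 'tool_pos': array([ 0.2450834 , -0.62850849,  0.2913042 ]), 'orientation': array([[ 3.63280823e-01, -6.68699278e-04,  9.31679450e-01],
       [-9.31678077e-01,  1.60004544e-03,  3.63281436e-01],
       [-1.73365549e-03, -9.99998496e-01, -4.17466330e-05]]), 'ft_force': array([-0.14406426,  0.30479852,  0.71518449]), 'torque': array([-0.02014587, -0.01908809,  0.01064854]), 'grip_width': 0.08683299398005158}
```

View pics/top0.png

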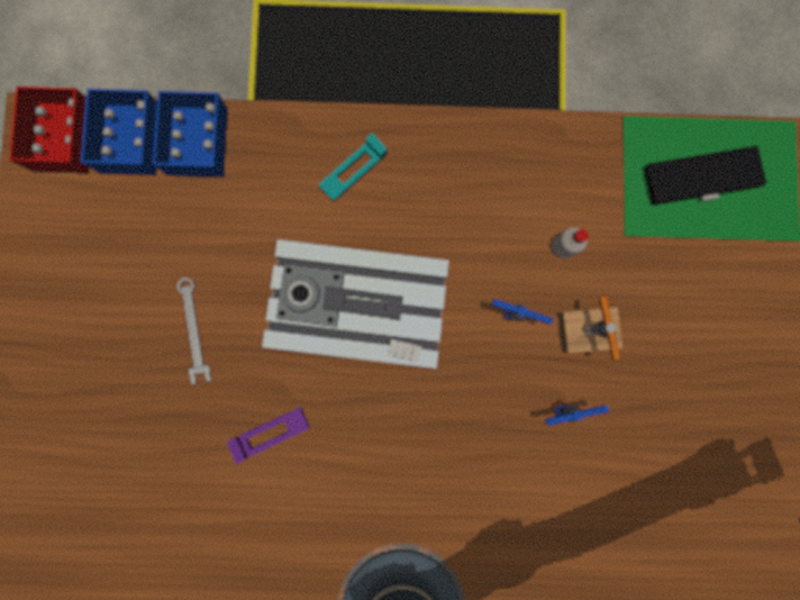

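View pics/side0.png

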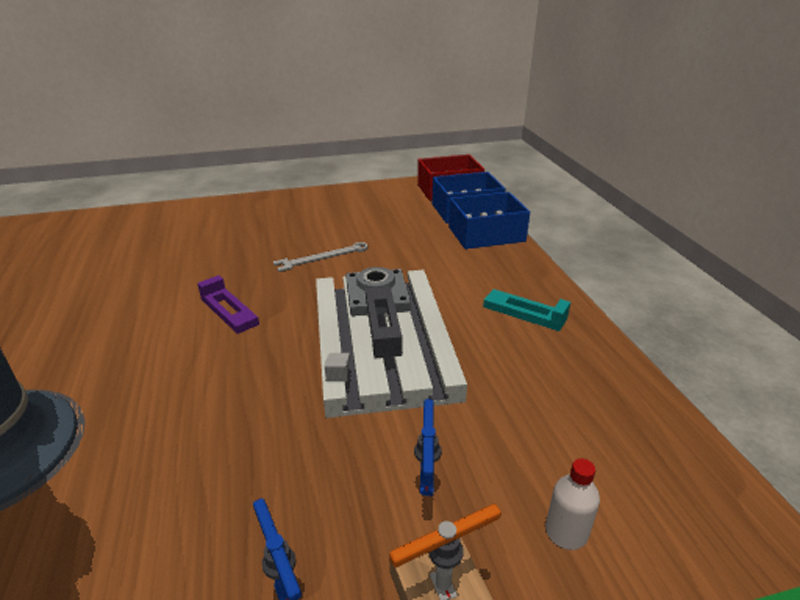

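Orange-handled bolt candidates (top picture, px): orange bar in the wood rack (610,328), blue look-alikes (520,311) and (575,413). By the description it is the orange one at (610,328). The strap is the dark one at (365,300), not the turquoise (353,167) or the purple (268,435). Next, close crops to check the choice.

Run:
```python
from h import *
T=np.load('pics/top0.npz');S=np.load('pics/side0.npz')
def crop(I,u0,v0,w,h,k): return cv2.resize(I[v0:v0+h,u0:u0+w,::-1],(w*k,h*k),interpolation=cv2.INTER_CUBIC)
a=crop(T['im'],164,148,130,92,6)   # bed, k=6
cv2.imwrite('pics/bed_top.png',a)
b=crop(S['im'],195,165,110,105,5); c=crop(S['im'],240,310,110,74,5)
cv2.imwrite('pics/bed_rack_side.png',np.hstack([b,cv2.copyMakeBorder(c,0,b.shape[0]-c.shape[0],0,0,0)])[:, :1100])
x=cv2.imread('pics/bed_rack_side.png');print(x.shape)
cv2.imwrite('pics/bed_rack_side.png',cv2.resize(x,None,fx=800/x.shape[1],fy=800/x.shape[1]))
# numbers
for n,D in(('top',T),('side',S)):
    im=D['im'].astype(int);P=cloud(n,D['d'])
    m=(im[...,0]>150)&(im[...,0]-im[...,2]>110)&(im[...,1]<140)&(D['d']>0)&(P[...,2]>.09)
    q=P[m];print(n,m.sum(),'orange',q.mean(0),q.min(0),q.max(0))
    if len(q)>10:
        w,v=np.linalg.eigh(np.cov(q[:,:2].T));print('dir',v[:,1],np.degrees(np.arctan2(v[1,1],v[0,1])))
P=cloud('top',T['d']);
for lo,hi,nm in((.028,.04,'bed'),(.048,.06,'flange'),(.064,.078,'straptop'),(.034,.041,'rack')):
    m=(P[...,2]>lo)&(P[...,2]<hi)&(P[...,0]>.3)&(P[...,0]<.75)
    m&=(P[...,1]<-.2) if nm=='rack' else (P[...,1]>-.1)
    q=P[m][:,:2].astype(np.float32);r=cv2.minAreaRect(q);print(nm,len(q),r,np.median(P[m][:,2]))
```

```text
(525, 1100, 3)
top 137 orange [ 0.54822378 -0.32731899  0.12049061] [ 0.46285792 -0.35105244  0.1060315 ] [ 0.68311583 -0.2857905   0.12722141]
dir [-0.96794909 -0.25114649] -165.45463431201233
side 588 orange [ 0.54329392 -0.33068775  0.12059228] [ 0.46214103 -0.35402827  0.10748697] [ 0.68633076 -0.2851266   0.12631281]
dir [-0.9668067 -0.2555089] -165.19625806528123
bed 4093 ((0.46783509850502014, 0.1185142770409584), (0.34264060854911804, 0.36703190207481384), 84.70015716552734) 0.03435139033169692
flange 886 ((0.5384078025817871, 0.10587184131145477), (0.2828693985939026, 0.11597288399934769), 73.49702453613281) 0.054443864212976346
straptop 911 ((0.5411732196807861, 0.09626014530658722), (0.26895904541015625, 0.09146460145711899), 70.38833618164062) 0.06909943278332766
rack 636 ((0.5831568837165833, -0.3282737135887146), (0.2150747925043106, 0.10145031660795212), 6.414784908294678) 0.03756849990721746
```

View pics/bed_rack_side.png

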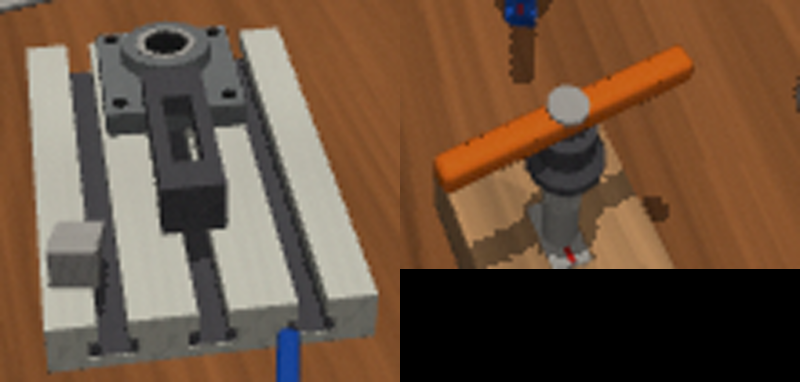

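View pics/bed_top.png

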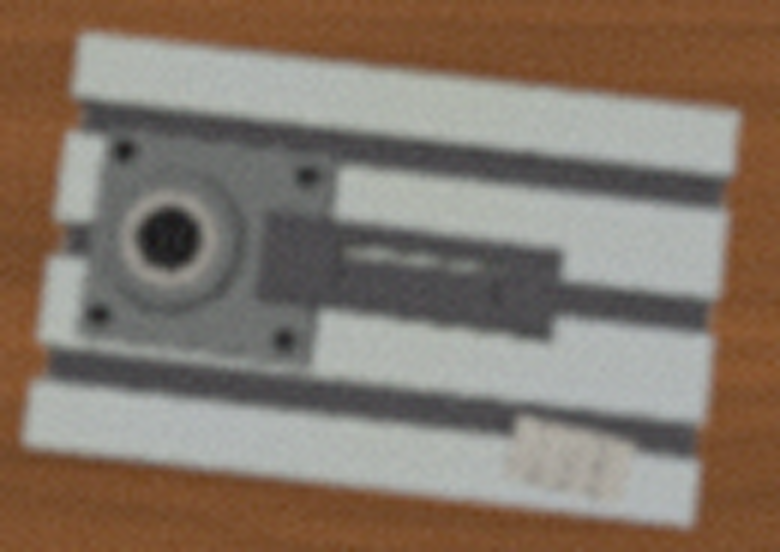

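```bash
cat > fit.py <<'E'
from h import *
from scipy.optimize import least_squares
from scipy.ndimage import map_coordinates, gaussian_filter
def rect(w,h,z,cx=0,cy=0):
    p=[(cx-w/2,cy-h/2,z),(cx+w/2,cy-h/2,z),(cx+w/2,cy+h/2,z),(cx-w/2,cy+h/2,z)]
    return [(p[i],p[(i+1)%4]) for i in range(4)]
def place(p,pose):
    p=np.array(p);c,s=np.cos(pose[2]),np.sin(pose[2])
    return np.array([pose[0]+c*p[0]-s*p[1],pose[1]+s*p[0]+c*p[1],p[2]])
def refine(n,im,segs,pose,win=3.,it=6,N=25,sig=.7,ends=.06):
    """segs in object frame (m); subpixel edge fit of planar pose"""
    g=gaussian_filter(im.astype(float).mean(-1),sig);pose=np.array(pose,float)
    for k in range(it):
        w=max(win*(.75**k),1.2);obs=[]
        for a,b in segs:
            for f in np.linspace(ends,1-ends,N):
                p=np.array(a)*(1-f)+np.array(b)*f
                A=proj(n,place(a,pose));B=proj(n,place(b,pose));nn=np.array([-(B-A)[1],(B-A)[0]]);nn/=np.linalg.norm(nn)
                u=proj(n,place(p,pose));o=np.arange(-w-.5,w+.51,.25);q=u+o[:,None]*nn
                pr=map_coordinates(g,[q[:,1],q[:,0]],order=1,mode='nearest');d=np.abs(np.gradient(pr,.25))
                i=d.argmax()
                if d[i]<6 or i in(0,len(d)-1): continue
                j=slice(max(i-4,0),i+5);obs.append((p,u+nn*(o[j]*d[j]).sum()/d[j].sum(),nn))
        r=least_squares(lambda x:[(proj(n,place(p,x))-u)@nn for p,u,nn in obs],pose,loss='soft_l1',f_scale=.3,x_scale=[.01,.01,.1])
        pose=r.x
    res=np.array([(proj(n,place(p,pose))-u)@nn for p,u,nn in obs])
    return pose,np.median(np.abs(res)),len(obs)
BED=rect(.2,.32,.034)
STRAP=[((-.021,-.07,.070),(-.021,.045,.070)),((.021,-.07,.07),(.021,.045,.07)),((-.021,-.07,.07),(.021,-.07,.07)),((-.021,.07,.07),(.021,.07,.07))]
SLOT=[((-.01,-.035,.070),(-.01,.03,.070)),((.01,-.035,.07),(.01,.03,.07))]
RACK=rect(.075,.1,.0375)
BAR=rect(.012,.11,0.)
E
python3 - <<'E'
from fit import *
T=np.load('pics/top0.npz');S=np.load('pics/side0.npz')
f=lambda u,v,z:ray('top',164+(u+.5)/6-.5,148+(v+.5)/6-.5,z)[:2]
c=np.array([f(*p,.034) for p in((82,33),(741,110),(695,525),(22,448))]);print('bed corners',c.round(4).tolist())
print([np.linalg.norm(c[i]-c[(i+1)%4]).round(4) for i in range(4)])
s=np.array([f(*p,.070) for p in((268,211),(562,250),(549,338),(258,298))]);print('strap',s.round(4).tolist(),[np.linalg.norm(s[i]-s[(i+1)%4]).round(4) for i in range(4)])
def pose0(c):
    y=(c[0]+c[3]-c[1]-c[2]);return [*c.mean(0),np.arctan2(y[1],y[0])-np.pi/2]
pb,ps=pose0(c),pose0(s)
for nm,seg,p in(('bed',BED,pb),('strap',STRAP,ps),('strap+slot',STRAP+SLOT,ps)):
    for n,D in(('top',T),('side',S)):
        q,e,k=refine(n,D['im'],seg,p);print(nm,n,(q[:2]*1000).round(2),np.degrees(q[2]).round(2),e.round(2),k)
# rack & bar
for n,D in(('top',T),('side',S)):
    im=D['im'].astype(int);P=cloud(n,D['d'])
    m=(im[...,0]>140)&(im[...,0]-im[...,2]>100)&(D['d']>0)&(P[...,2]>.115)&(P[...,0]<.64)
    q=P[m];r=cv2.minAreaRect(q[:,:2].astype(np.float32));print(n,m.sum(),'bar',q.mean(0).round(4),r)
    mz=np.percentile(q[:,2],[10,50,90]);print(mz)
    w,v=np.linalg.eigh(np.cov(q[:,:2].T));b=np.arctan2(v[1,1],v[0,1])-np.pi/2
    for z in(.121,.124):
        seg=[(np.array(a)+[0,0,z],np.array(c)+[0,0,z]) for a,c in BAR]
        x,e,k=refine(n,D['im'],seg,[*q.mean(0)[:2],b]);print('bar',z,(x[:2]*1000).round(2),np.degrees(x[2]).round(2),e.round(2),k)
    m=(P[...,2]>.034)&(P[...,2]<.041)&(P[...,0]>.42)&(P[...,0]<.62)&(P[...,1]<-.26)&(P[...,1]>-.4)
    q=P[m];r=cv2.minAreaRect(q[:,:2].astype(np.float32));print('rack',m.sum(),r)
    for a in (r[2],r[2]-90):
        print(refine(n,D['im'],RACK,[*r[0],np.radians(a)]))
E
```

```text
bed corners [[0.6645, 0.2493], [0.6364, -0.0704], [0.4365, -0.0524], [0.4638, 0.2684]]
[np.float64(0.321), np.float64(0.2007), np.float64(0.3219), np.float64(0.2016)]
strap [[0.5766, 0.1522], [0.5624, 0.0151], [0.5213, 0.02], [0.5359, 0.1552]] [np.float64(0.1378), np.float64(0.0414), np.float64(0.136), np.float64(0.0407)]Traceback (most recent call last):
  File "<stdin>", line 12, in <module>
  File "fit.py", line 24, in refine
    r=least_squares(lambda x:[(proj(n,place(p,x))-u)@nn for p,u,nn in obs],pose,loss='soft_l1',f_scale=.3,x_scale=[.01,.01,.1])
    return func(*args, **kwargs)
    result = trf(vector_fun.fun, vector_fun.jac, x0, f0, J0, lb, ub, ftol, xtol,
                 gtol, max_nfev, x_scale, loss_function, tr_solver,
                 tr_options.copy(), verbose, callback=callback_wrapped)
    return trf_no_bounds(
        fun, jac, x0, f0, J0, ftol, xtol, gtol, max_nfev, x_scale,
        loss_function, tr_solver, tr_options, verbose, callback=callback)
    f_new = fun(x_new)
    self._update_fun()
    ~~~~~~~~~~~~~~~~^^
    self.f = self.fun_wrapped(xp_copy(self.x))
             ~~~~~~~~~~~~~~~~^^^^^^^^^^^^^^^^^
    return np.atleast_1d(self.fun(x))
                         ~~~~~~~~^^^
    return self.f(x, *self.args, **self.kwargs)
           ~~~~~~^^^^^^^^^^^^^^^^^^^^^^^^^^^^^^
  File "fit.py", line 24, in <lambda>
    r=least_squares(lambda x:[(proj(n,place(p,x))-u)@nn for p,u,nn in obs],pose,loss='soft_l1',f_scale=.3,x_scale=[.01,.01,.1])
                               ~~~~^^^^^^^^^^^^^^
  File "h.py", line 12, in proj
    c,R,t=cam(n);q=R@np.array(p,float)+t;return np.array([c['fx']*q[0]/q[2]+c['cx'],c['fy']*q[1]/q[2]+c['cy']])
          ~~~^^^
  File "h.py", line 4, in cam
    c=camera_info(n);R=cv2.Rodrigues(np.array(c['rvec'],float))[0];return c,R,np.array(c['tvec'],float).ravel()
ValueError: time passes only in moves, steps and waits
```

```bash
sed -i 's/^def cam(n):/import functools\n@functools.cache\ndef cam(n):/' h.py
cat > m.py <<'E'
from fit import *
T=np.load('pics/top0.npz');S=np.load('pics/side0.npz')
c=np.array([[0.6645, 0.2493], [0.6364, -0.0704], [0.4365, -0.0524], [0.4638, 0.2684]])
s=np.array([[0.5766, 0.1522], [0.5624, 0.0151], [0.5213, 0.02], [0.5359, 0.1552]])
def pose0(c):
    y=(c[0]+c[3]-c[1]-c[2]);return [*c.mean(0),np.arctan2(y[1],y[0])-np.pi/2]
pb,ps=pose0(c),pose0(s);print(pb,ps)
for nm,seg,p in(('bed',BED,pb),('strap',STRAP,ps),('strap+slot',STRAP+SLOT,ps)):
    for n,D in(('top',T),('side',S)):
        q,e,k=refine(n,D['im'],seg,p);print(nm,n,(q[:2]*1000).round(2),np.degrees(q[2]).round(2),e.round(2),k)
for n,D in(('top',T),('side',S)):
    im=D['im'].astype(int);P=cloud(n,D['d'])
    m=(im[...,0]>140)&(im[...,0]-im[...,2]>100)&(D['d']>0)&(P[...,2]>.115)&(P[...,0]<.64)
    q=P[m];print(n,m.sum(),'bar',q.mean(0).round(4),np.percentile(q[:,2],[10,50,90]).round(4))
    w,v=np.linalg.eigh(np.cov(q[:,:2].T));b=np.arctan2(v[1,1],v[0,1])-np.pi/2
    for z in(.121,.124):
        seg=[(np.array(a)+[0,0,z],np.array(c)+[0,0,z]) for a,c in BAR]
        x,e,k=refine(n,D['im'],seg,[*q.mean(0)[:2],b]);print('bar',z,(x[:2]*1000).round(2),np.degrees(x[2]).round(2),e.round(2),k)
    m=(P[...,2]>.034)&(P[...,2]<.041)&(P[...,0]>.42)&(P[...,0]<.62)&(P[...,1]<-.26)&(P[...,1]>-.4)
    q=P[m];r=cv2.minAreaRect(q[:,:2].astype(np.float32));print('rack',m.sum(),r)
    for a in (r[2],r[2]-90):
        print(refine(n,D['im'],RACK,[*r[0],np.radians(a)]))
E
python3 m.py
```

```text
[np.float64(0.5503), np.float64(0.09872500000000001), np.float64(-0.08628018869085974)] [np.float64(0.54905), np.float64(0.085625), np.float64(-0.10537394708110637)]
bed top [550.24  99.52] -5.29 0.34 94
bed side [550.91  98.57] -5.25 0.1 90
strap top [548.62  85.46] -6.26 0.19 94
strap side [549.59  85.6 ] -6.65 0.47 93
strap+slot top [549.06  85.45] -6.45 0.23 119
strap+slot side [549.95  85.5 ] -6.92 0.33 138
top 125 bar [ 0.5127 -0.3363  0.1233] [0.1211 0.1233 0.1257]
bar 0.121 [ 514.35 -336.92] -258.12 0.47 68
bar 0.124 [ 514.33 -335.87] -258.05 0.51 64
rack 624 ((0.5137434005737305, -0.33600759506225586), (0.07483512908220291, 0.10164617002010345), 6.852434158325195)
(array([ 0.51339732, -0.33631126,  0.11679943]), np.float64(0.19519022369591627), 89)
(array([ 0.52389634, -0.32181473, -1.43898928]), np.float64(0.1690705412399996), 62)
side 505 bar [ 0.5124 -0.3392  0.1231] [0.1218 0.1231 0.1243]
bar 0.121 [ 516.21 -337.35] -256.81 0.5 78
bar 0.124 [ 516.08 -339.02] -256.54 0.4 64
rack 1184 ((0.5150152444839478, -0.3334771394729614), (0.07530811429023743, 0.06984775513410568), 7.460453987121582)
(array([ 0.51512135, -0.33687827,  0.11017383]), np.float64(0.2686405402249442), 46)
(array([ 0.51164665, -0.3348616 , -1.35384264]), np.float64(0.19540579240106756), 39)
```

Run:
```python
from h import *
for n in('side','top'):
    D=np.load(f'pics/{n}0.npz');P=cloud(n,D['d'])
    for z in(.123,.128,.135):print(n,z,proj(n,(.5145,-.337,z)).round(1))
S=np.load('pics/side0.npz');P=cloud('side',S['d'])
np.set_printoptions(linewidth=200)
print((P[328:354,272:300:2,2]*1000).round(0).astype(int))
I=cv2.resize(S['im'][300:384,230:340,::-1],None,fx=7,fy=7,interpolation=cv2.INTER_CUBIC);cv2.imwrite('pics/bolt.png',I)
```

```text
side 0.123 [285.1 339. ]
side 0.128 [285.3 336.8]
side 0.135 [285.5 333.7]
top 0.123 [390.5 209.3]
top 0.128 [391.2 209.2]
top 0.135 [392.2 209.1]
[[  0   0   0  -1   0   0   1  -1   0  -1  -1  -1  -1   1]
 [ -1   0  -1  -2   0   0  -1  -1   0   0  -1  -1   1   2]
 [  0  -1  -1  -1  -1   1   0  -2   2   0   0   0  -1 123]
 [  0   1  -1  -1  -1   0   0   2  -2   1   1   0 122 122]
 [  0   1   0   0   1   0   0   1   0   1   0 122 123 124]
 [ -1   1  -1   1   0   0  -1   1   0  -1 123 123 125 122]
 [  1   0   2   2  -2  -2 126 126 125 122 123 124 123 122]
 [ -1   0   0   1   0 126 123 124 125 124 125 123 123 123]
 [  1   1  -1   2   1 125 124 125 125 124 124 124 123 124]
 [  1   1   1  -1   1 126 125 124 125 126 123 124 123 122]
 [ -1   1   0  -1 124 126 126 125 125 125 123 123 122 121]
 [  0  -1   0 123 124 126 125 123 125 125 123 123 123 120]
 [  1   0 123 122 122 125 125 125 125 125 124 122 121 119]
 [  1 124 123 122 124 125 124 125 125 125 121 120 117 116]
 [123 121 124 124 125 125 125 125 125 124 119 117 114   0]
 [125 125 124 122 122 122 124 124 125 120 118 114   0   0]
 [123 123 123 124 122 123 122 125 119 119 115  36   1  -1]
 [123 124 123 123 122 121 121 118 118 114 111  39   0  -1]
 [122 124 123 123 123 120 120 115 114 111 111  39   0   0]
 [124 125 124 121 122 119 116 114 114 111 112  96  38   0]
 [123 124 122 121 118 116 115 111 112 112 113  97  37   0]
 [123 122 120 119 116 114 111 112 111 112 112  98  38   2]
 [122 122 118 115 113 112 111 111 111 111 110  99  38   1]
 [120 118 117 104 108 111 112 113 112 110 107  99  39  37]
 [118 116  97 102 106 111 110 111 109 110 104  97  95  36]
 [114  93  96  99 104 107 108 109 108 107 101  96  94  39]]
```

View pics/bolt.png

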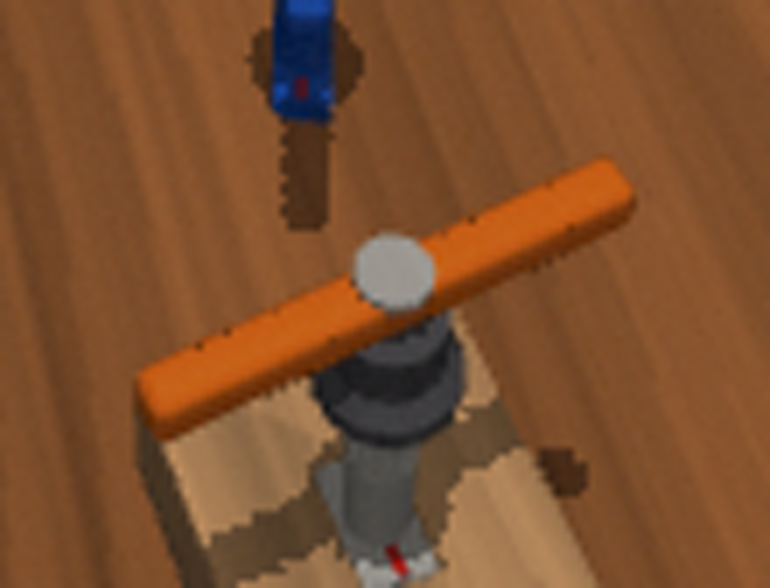

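The crops show the orange bar with a light disc on it at crop (395,270) ((286,339) in the camera picture), in the wood rack with the red-marked head below. That is the right bolt. The bar's top is at z≈123 mm, as it must be. The hub (24 mm) lies under the 12 mm bar, so I'll keep the fingertips just above the hub (TCP z≈0.182).

```bash
cat > go.py <<'E'
import sys;from h import *
# go.py x y z yaw(deg of tool x): prints tool-frame ry and shift from the present pose, and the state
def show():
    s=get_state();R=s['orientation'];print('t',round(s['clock'],2),'pos',(s['tool_pos']*1e3).round(1),'yaw',np.degrees(np.arctan2(R[1,0],R[0,0])).round(2),'tilt',np.degrees(np.arccos(-R[2,1])).round(2),'F',s['ft_force'].round(2),'M',s['torque'].round(3),'w',round(s['grip_width']*1e3,1),'q7',s['q'].round(0));return s
if __name__=='__main__':
    s=show()
    if len(sys.argv)>4:
        t=np.array([float(a) for a in sys.argv[1:4]]);R=s['orientation'];d=R.T@(t-s['tool_pos'])
        y=np.degrees(np.arctan2(R[1,0],R[0,0]));print('shift',d.round(4),'ry',round(y-float(sys.argv[4]),2))
E
python3 go.py .5145 -.337 .24 103
```

```text
t 0.1 pos [ 245.1 -628.5  291.3] yaw -68.7 tilt 0.1 F [-0.14  0.3   0.72] M [-0.02  -0.019  0.011] w 86.8 q7 [67. 27. -3. 88.  1. 65. -5.]
shift [-0.1736  0.0516  0.3569] ry -171.7
```

Emit:
jog_arm:
  motion:
    - [0,-10,0,-0.025,0,0.052,0]
    - [0,-20,0,-0.05,0,0.104,0]
    - [0,-30,0,-0.075,0,0.156,0]
    - [0,-40,0,-0.1,0,0.208,0]
    - [0,-50,0,-0.125,0,0.26,0]

```text
clock: 0.72
tool_pos: [0.4429, -0.4164, 0.292]
orientation: [[0.949, -0.0, 0.315], [-0.315, 0.0, 0.949], [-0.0, -1.0, 0.0]]
ft_force: [0.4, -0.4, 0.9]
grip_width: 0.0872
```

Emit:
jog_arm:
  motion:
    - [0,-10,0,0,0,0,0]
    - [0,-20,0,0,0,0,0]
    - [0,-30,0,0,0,0,0]
    - [0,-40,0,0,0,0,0]
    - [0,-50,0,0,0,0,0]

```text
clock: 1.35
tool_pos: [0.4418, -0.4178, 0.2917]
orientation: [[0.851, -0.001, -0.524], [0.524, 0.001, 0.851], [-0.0, -1.0, 0.001]]
ft_force: [0.8, -0.0, 0.5]
grip_width: 0.0873
```

```bash
python3 go.py .5145 -.337 .22 103
```

```text
t 1.35 pos [ 441.8 -417.8  291.7] yaw 31.63 tilt 0.06 F [ 0.84 -0.02  0.45] M [ 0.002 -0.136 -0.015] w 87.3 q7 [ 61.  23. -28.  96.  12.  64.  61.]
shift [0.1043 0.0717 0.0306] ry -71.37
```

Emit:
jog_arm:
  motion:
    - [0,-10,0,0.03,0.01,0.01,0]
    - [0,-20,0,0.06,0.02,0.02,0]
    - [0,-30,0,0.08,0.03,0.0256,0]
    - [0,-40,0,0.1043,0.04,0.0306,0]
    - [0,-50,0,0.1043,0.045,0.0306,0]

```text
clock: 1.98
tool_pos: [0.5165, -0.3351, 0.2465]
orientation: [[0.142, -0.0, -0.99], [0.99, 0.002, 0.142], [0.002, -1.0, 0.0]]
ft_force: [0.4, -0.1, -0.9]
grip_width: 0.0872
```

Emit:
jog_arm:
  motion:
    - [0,-10,0,0,0,0,0.3]
    - [0,-21.4,0,0,0,0,0.5]
    - [0,-21.4,0,0,0,0,0.5]
    - [0,-21.4,0,0,0,0,0.5]
    - [0,-21.4,0,0,0,0,0.5]

```text
clock: 2.6
tool_pos: [0.5153, -0.3376, 0.2473]
orientation: [[-0.218, -0.0, -0.976], [0.976, -0.0, -0.218], [-0.0, -1.0, 0.0]]
ft_force: [-0.2, 0.9, 0.7]
grip_width: 0.0471
```

```bash
python3 go.py .5145 -.337 .182 103
python3 - <<'E'
from h import *
im,d=get_image('side');np.savez('pics/side1.npz',im=im,d=d)
cv2.imwrite('pics/s1.png',cv2.resize(im[260:384,220:350,::-1],None,fx=5,fy=5,interpolation=cv2.INTER_CUBIC))
E
```

```text
t 2.6 pos [ 515.3 -337.6  247.3] yaw 102.62 tilt 0.02 F [-0.18  0.89  0.75] M [ 0.122 -0.144 -0.032] w 47.1 q7 [ 61.  30. -44.  97.  24.  62. 112.]
shift [0.0008 0.0653 0.0006] ry -0.38
```

View pics/s1.png

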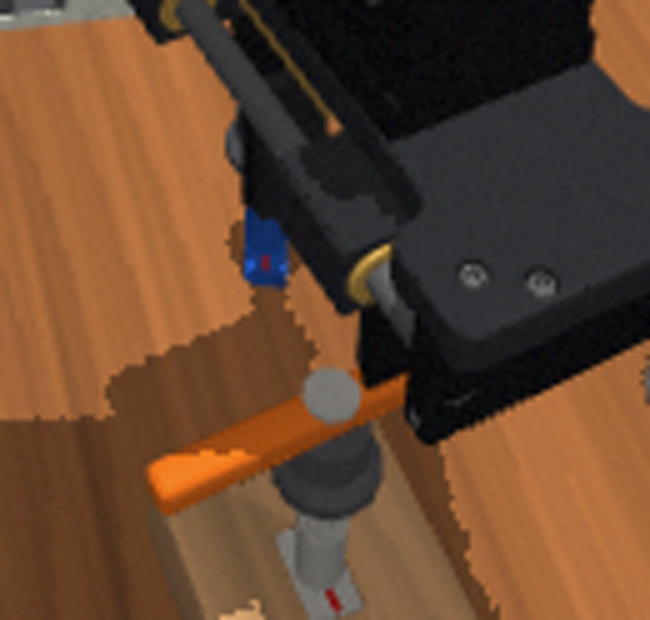

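The gripper stands over the bar's middle and in line with it: disc at crop (330,395), fingers still clear above it. Descend and pinch.

Emit:
jog_arm:
  motion:
    - [0,0,0,0,0.015,0,0.5]
    - [0,-0.4,0,0.0008,0.03,0.0006,0.5]
    - [0,-0.4,0,0.0008,0.045,0.0006,0.5]
    - [0,-0.4,0,0.0008,0.06,0.0006,0.5]
    - [0,-0.4,0,0.0008,0.0653,0.0006,0.5]

```text
clock: 3.28
tool_pos: [0.514, -0.3368, 0.1803]
orientation: [[-0.227, -0.002, -0.974], [0.974, 0.001, -0.227], [0.002, -1.0, 0.001]]
ft_force: [-0.5, 0.3, 0.4]
grip_width: 0.0434
```

Emit:
jog_arm:
  motion:
    - [0,0,0,0,0,0,0.6]
    - [0,0,0,0,0,0,0.7]
    - [0,0,0,0,0,0,0.8]
    - [0,0,0,0,0,0,0.9]
    - [0,0,0,0,0,0,0.9]
  grip_force: 15

```text
clock: 3.9
tool_pos: [0.5146, -0.3369, 0.1822]
orientation: [[-0.227, 0.0, -0.974], [0.974, -0.0, -0.227], [-0.0, -1.0, -0.0]]
ft_force: [0.1, 0.5, 1.3]
grip_width: 0.0118
```

```bash
python3 go.py .5145 -.337 .182 103
```

```text
t 3.9 pos [ 514.6 -336.9  182.2] yaw 103.1 tilt 0.02 F [0.07 0.49 1.27] M [ 0.144 -0.043  0.034] w 11.8 q7 [ 59.  34. -42. 101.  27.  56. 109.]
shift [-0.      0.0002  0.0001] ry 0.1
```

Emit:
jog_arm:
  motion:
    - [0,0,0,0,0,0,1]
    - [0,0,0,0,0,0,1]
    - [0,0,0,0,-0.004,0,1]
    - [0,0,0,0,-0.012,0,1]
    - [0,0,0,0,-0.02,0,1]
  grip_force: 40

```text
clock: 4.53
tool_pos: [0.5143, -0.337, 0.2022]
orientation: [[-0.227, -0.001, -0.974], [0.974, 0.0, -0.227], [0.0, -1.0, 0.001]]
ft_force: [0.7, 0.3, -3.6]
grip_width: 0.0114
```

Emit:
jog_arm:
  motion:
    - [0,0,0,0,-0.015,0,1]
    - [0,0,0,0,-0.03,0,1]
    - [0,0,0,0,-0.045,0,1]
    - [0,0,0,0,-0.06,0,1]
    - [0,0,0,0,-0.06,0,1]

```text
clock: 5.15
tool_pos: [0.5153, -0.3372, 0.2637]
orientation: [[-0.227, 0.003, -0.974], [0.974, -0.002, -0.227], [-0.002, -1.0, -0.002]]
ft_force: [-0.8, -0.2, -4.0]
grip_width: 0.0115
```

```bash
python3 go.py .551 .1004 .2622 91.3;python3 - <<'E'
from h import *
im,d=get_image('side');np.savez('pics/side2.npz',im=im,d=d)
cv2.imwrite('pics/s2.png',cv2.resize(im[250:384,220:350,::-1],None,fx=4,fy=4,interpolation=cv2.INTER_CUBIC))
E
```

```text
t 5.15 pos [ 515.3 -337.2  263.7] yaw 103.1 tilt 0.19 F [-0.76 -0.22 -4.01] M [ 0.118 -0.145  0.01 ] w 11.5 q7 [ 61.  29. -45.  96.  23.  64. 113.]
shift [ 0.4181  0.0009 -0.1339] ry 11.8
```

View pics/s2.png

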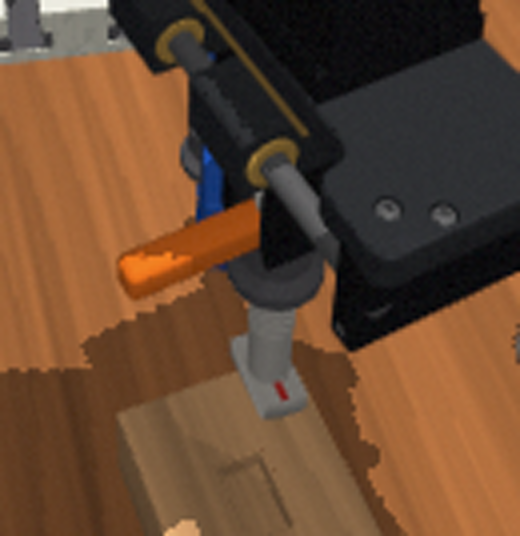

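Emit:
jog_arm:
  motion:
    - [0,0,0,0.03,-0.015,-0.01,1]
    - [0,0,0,0.074,-0.02,-0.024,1]
    - [0,0,0,0.119,-0.02,-0.038,1]
    - [0,0,0,0.164,-0.02,-0.0525,1]
    - [0,0,0,0.209,-0.02,-0.067,1]

```text
clock: 5.82
tool_pos: [0.5319, -0.1153, 0.282]
orientation: [[-0.228, -0.0, -0.974], [0.974, 0.0, -0.228], [0.0, -1.0, 0.0]]
ft_force: [0.9, -0.4, -3.4]
grip_width: 0.0118
```

Emit:
jog_arm:
  motion:
    - [0,3,0,0.045,0,-0.0145,1]
    - [0,6,0,0.09,0,-0.029,1]
    - [0,9,0,0.135,0,-0.043,1]
    - [0,11.8,0,0.18,0,-0.0575,1]
    - [0,11.8,0,0.209,0,-0.067,1]

```text
clock: 6.45
tool_pos: [0.549, 0.1047, 0.2822]
orientation: [[-0.027, -0.0, -1.0], [1.0, 0.001, -0.027], [0.001, -1.0, 0.0]]
ft_force: [0.0, -0.2, -3.2]
grip_width: 0.0107
```

```bash
python3 go.py .551 .1004 .2622 91.3
```

```text
t 6.45 pos [549.  104.7 282.2] yaw 91.54 tilt 0.07 F [ 0.02 -0.23 -3.24] M [ 0.074 -0.183 -0.014] w 10.7 q7 [ 23.  24. -49. 103.  20.  63.  58.]
shift [-0.0043  0.02   -0.0019] ry 0.24
```

Emit:
jog_arm:
  motion:
    - [0,0.2,0,-0.002,0.012,-0.001,1]
    - [0,0.2,0,-0.0043,0.025,-0.0019,1]
    - [0,0.2,0,-0.0043,0.038,-0.0019,1]
    - [0,0.2,0,-0.0043,0.05,-0.0019,1]
    - [0,0.2,0,-0.0043,0.05,-0.0019,1]

```text
clock: 7.08
tool_pos: [0.5517, 0.0955, 0.2306]
orientation: [[-0.018, -0.003, -1.0], [1.0, -0.0, -0.018], [-0.0, -1.0, 0.003]]
ft_force: [0.1, -0.2, -4.1]
grip_width: 0.0113
```

```bash
python3 go.py .551 .1004 .2322 91.3;python3 - <<'E'
from h import *
for n in('side','top'):
    im,d=get_image(n);np.savez(f'pics/{n}3.npz',im=im,d=d)
    if n=='side':cv2.imwrite('pics/s3.png',cv2.resize(im[170:270,190:300,::-1],None,fx=6,fy=6,interpolation=cv2.INTER_CUBIC))
E
```

```text
t 7.08 pos [551.7  95.5 230.6] yaw 91.06 tilt 0.15 F [ 0.15 -0.17 -4.06] M [ 0.065 -0.192 -0.002] w 11.3 q7 [ 22.  27. -47. 106.  23.  58.  56.]
shift [ 0.0049 -0.0016  0.0006] ry -0.24
```

View pics/s3.png

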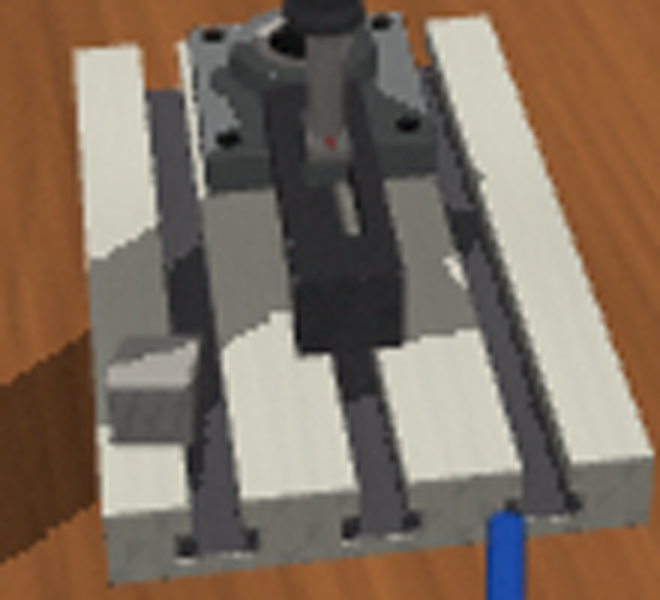

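```bash
cat > lat.py <<'E'
import sys;from fit import *
def lat(D,n,ax,zs,r=.0075,verbose=True):
    g=gaussian_filter(D['im'].astype(float).mean(-1),.5);c,R,t=cam(n);o=-R.T@t;out=[]
    v=np.array(ax)-o[:2];v/=np.linalg.norm(v);p=np.array([v[1],-v[0]])
    for z in zs:
        s=np.arange(-.014,.0141,.00025);q=np.array([proj(n,(ax[0]+p[0]*k,ax[1]+p[1]*k,z)) for k in s])
        d=np.abs(np.gradient(map_coordinates(g,[q[:,1],q[:,0]],order=1)))
        L=s<0;e=[]
        for m in(L,~L):
            ss,dd=s[m],d[m].copy();i=dd.argmax();j=slice(max(i-5,0),i+6);e.append((ss[j]*dd[j]).sum()/dd[j].sum())
        out.append((z,*e))
    out=np.array(out)*1e3;return out,p
E
python3 go.py
python3 - <<'E'
from lat import *
D=np.load('pics/side3.npz')
hz=.2306-.1537
o,p=lat(D,'side',(.5517,.0955),np.arange(hz,hz+.055,.003));print(p.round(3));
for r in o:print(r.round(1),'w',(r[2]-r[1]).round(1),'mid',((r[1]+r[2])/2).round(2))
k=14;u0,v0,w,h=225,165,45,42
I=cv2.resize(D['im'][v0:v0+h,u0:u0+w,::-1],None,fx=k,fy=k,interpolation=cv2.INTER_CUBIC)
cv2.imwrite('pics/s3b.png',I)
E
```

```text
t 7.17 pos [552.5  96.2 232. ] yaw 91.08 tilt 0.02 F [-0.06 -0.01 -3.38] M [ 0.133 -0.089  0.023] w 11.7 q7 [ 22.  27. -47. 105.  23.  58.  56.]
[ 0.979 -0.202]
[76.9 -7.8  9.4] w 17.2 mid 0.8
[79.9 -8.8  9.3] w 18.1 mid 0.22
[82.9 -8.7  8.5] w 17.1 mid -0.1
[85.9 -8.7  8.2] w 16.9 mid -0.28
[88.9 -9.   7.1] w 16.1 mid -0.92
[ 91.9 -10.9   6.1] w 17.0 mid -2.4
[94.9 -7.   7.3] w 14.3 mid 0.13
[97.9 -7.   6.1] w 13.1 mid -0.47
[100.9  -7.    6.3] w 13.3 mid -0.37
[103.9  -8.1   6.3] w 14.4 mid -0.9
[106.9  -7.9   6.4] w 14.3 mid -0.78
[109.9  -7.9   6.4] w 14.3 mid -0.77
[112.9  -8.    6.2] w 14.2 mid -0.87
[115.9  -3.    6.4] w 9.4 mid 1.69
[118.9  -6.8   9.9] w 16.6 mid 1.54
[121.9  -6.6   9.1] w 15.7 mid 1.26
[124.9  -7.5  12.4] w 19.9 mid 2.46
[127.9  -7.5   7.7] w 15.2 mid 0.07
[130.9 -13.   13.4] w 26.4 mid 0.19
```

View pics/s3b.png

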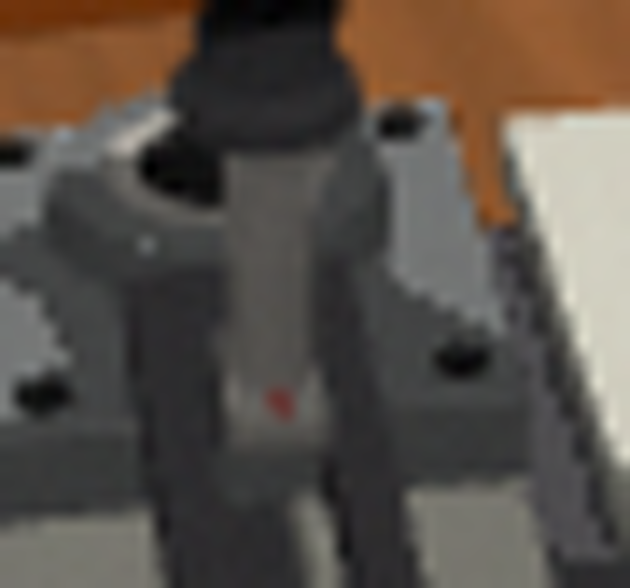

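In side-camera terms the bolt's axis is at x≈550.9, the T-slot line at ≈550.6 and the strap's slot at ≈550.95, so it lines up laterally. I'll go 5 mm towards the nose and down in small steps, watching the force.

Emit:
jog_arm:
  motion:
    - [0,0,0,0.0048,0,-0.0004,1]
    - [0,0,0,0.0048,0,-0.0004,1]
    - [0,0,0,0.0048,0.004,-0.0004,1]
    - [0,0,0,0.0048,0.008,-0.0004,1]
    - [0,0,0,0.0048,0.011,-0.0004,1]

```text
clock: 7.8
tool_pos: [0.5525, 0.1009, 0.2205]
orientation: [[-0.019, -0.0, -1.0], [1.0, -0.0, -0.019], [-0.0, -1.0, 0.0]]
ft_force: [0.2, -1.0, -3.6]
grip_width: 0.0112
```

```bash
python3 go.py
```

```text
t 7.8 pos [552.5 100.9 220.5] yaw 91.09 tilt 0.03 F [ 0.18 -1.02 -3.6 ] M [ 0.129 -0.122  0.01 ] w 11.2 q7 [ 21.  28. -46. 106.  24.  57.  55.]
```

Emit:
jog_arm:
  motion:
    - [0,0,0,0,0.004,0,1]
    - [0,0,0,0,0.01,0,1]
    - [0,0,0,0,0.016,0,1]
    - [0,0,0,0,0.022,0,1]
    - [0,0,0,0,0.027,0,1]

```text
clock: 8.43
tool_pos: [0.5525, 0.101, 0.1934]
orientation: [[-0.019, -0.0, -1.0], [1.0, -0.0, -0.019], [-0.0, -1.0, 0.0]]
ft_force: [0.7, -0.2, -3.6]
grip_width: 0.0114
```

```bash
python3 go.py;python3 - <<'E'
from lat import *
im,d=get_image('side');np.savez('pics/side4.npz',im=im,d=d)
D=dict(im=im)
o,p=lat(D,'side',(.5515,.1005),np.arange(.078,.1,.002))
for r in o:print(r.round(1),'w',(r[2]-r[1]).round(1),'mid',((r[1]+r[2])/2).round(2))
cv2.imwrite('pics/s4.png',cv2.resize(im[150:235,205:285,::-1],None,fx=7,fy=7,interpolation=cv2.INTER_CUBIC))
E
```

```text
t 8.43 pos [552.5 101.  193.4] yaw 91.1 tilt 0.02 F [ 0.74 -0.21 -3.65] M [ 0.146 -0.14  -0.046] w 11.4 q7 [ 19.  30. -45. 107.  26.  54.  53.]
[78.  -5.5  9.3] w 14.8 mid 1.92
[80.  -4.1 10.6] w 14.7 mid 3.25
[82.  -5.4 10.6] w 16.0 mid 2.59
[84.  -6.  10.7] w 16.7 mid 2.31
[86.  -7.4 10.6] w 18.0 mid 1.63
[88.  -7.4  9.5] w 16.9 mid 1.07
[90.  -7.4 10.1] w 17.5 mid 1.37
[92.  -7.1  9.9] w 17.0 mid 1.43
[94.  -9.9  9.8] w 19.7 mid -0.03
[ 96.  -10.9  13.4] w 24.3 mid 1.25
[ 98.  -13.2  13.4] w 26.5 mid 0.12
[100.  -13.4  12.3] w 25.6 mid -0.56
```

Emit:
jog_arm:
  motion:
    - [0,0,0,0,0.003,0,1]
    - [0,0,0,0,0.0055,0,1]
    - [0,0,0,0,0.0065,0,1]
    - [0,0,0,0,0.0075,0,1]
    - [0,0,0,0,0.0085,0,1]

```text
clock: 9.1
tool_pos: [0.5533, 0.1017, 0.1873]
orientation: [[-0.019, 0.002, -1.0], [1.0, -0.0, -0.019], [-0.0, -1.0, -0.002]]
ft_force: [-2.9, -0.7, 11.9]
grip_width: 0.0116
```

```bash
python3 go.py
```

```text
t 9.1 pos [553.3 101.7 187.3] yaw 91.1 tilt 0.12 F [-2.94 -0.74 11.86] M [-0.218  0.712 -0.015] w 11.6 q7 [ 19.  30. -45. 108.  26.  53.  53.]
```

Contact at the bed's top edge (15 N), its moment pointing to the head's −x, −y corner. Lift 3 mm, shift +x by 0.7 mm and try again gently.

Emit:
jog_arm:
  motion:
    - [0,0,0,0,-0.0045,0,1]
    - [0,0,0,0,-0.0045,-0.0007,1]
    - [0,0,0,0,-0.0025,-0.0007,1]
    - [0,0,0,0,-0.0013,-0.0007,1]
    - [0,0,0,0,-0.0013,-0.0007,1]

```text
clock: 9.72
tool_pos: [0.5536, 0.1013, 0.1876]
orientation: [[-0.019, 0.001, -1.0], [1.0, -0.0, -0.019], [-0.0, -1.0, -0.001]]
ft_force: [-2.2, -1.0, 5.2]
grip_width: 0.0112
```

```bash
python3 go.py
```

```text
t 9.72 pos [553.6 101.3 187.6] yaw 91.11 tilt 0.05 F [-2.21 -0.97  5.18] M [-0.133  0.279 -0.012] w 11.2 q7 [ 19.  30. -45. 107.  26.  53.  53.]
```

Emit:
jog_arm:
  motion:
    - [0,0,0,0,-0.003,0,1]
    - [0,0,0,0,-0.003,0.0014,1]
    - [0,0,0,0,-0.001,0.0014,1]
    - [0,0,0,0,0,0.0014,1]
    - [0,0,0,0,0,0.0014,1]

```text
clock: 10.35
tool_pos: [0.5517, 0.101, 0.1864]
orientation: [[-0.019, -0.001, -1.0], [1.0, -0.0, -0.019], [-0.0, -1.0, 0.001]]
ft_force: [0.7, -0.2, -3.1]
grip_width: 0.0112
```

```bash
python3 go.py
```

```text
t 10.35 pos [551.7 101.  186.4] yaw 91.1 tilt 0.03 F [ 0.67 -0.22 -3.12] M [ 0.136 -0.06  -0.043] w 11.2 q7 [ 19.  30. -45. 108.  26.  53.  53.]
```

Emit:
jog_arm:
  motion:
    - [0,0,0,0,-0.003,0,1]
    - [0,0,0,0,-0.003,-0.0021,1]
    - [0,0,0,0,-0.001,-0.0021,1]
    - [0,0,0,0,0,-0.0021,1]
    - [0,0,0,0,0,-0.0021,1]

```text
clock: 10.98
tool_pos: [0.5541, 0.1014, 0.1876]
orientation: [[-0.019, 0.001, -1.0], [1.0, -0.0, -0.019], [-0.0, -1.0, -0.001]]
ft_force: [-2.7, -0.5, 5.2]
grip_width: 0.0115
```

```bash
python3 go.py
```

```text
t 10.97 pos [554.1 101.4 187.6] yaw 91.11 tilt 0.04 F [-2.7  -0.53  5.19] M [-0.018  0.524 -0.009] w 11.5 q7 [ 19.  30. -45. 107.  26.  53.  53.]
```

No contact at x=551.7, so the mouth lies on the −x side. Go back there, a little further, and lower.

Emit:
jog_arm:
  motion:
    - [0,0,0,0,-0.003,0,1]
    - [0,0,0,0,-0.003,0.0024,1]
    - [0,0,0,0,-0.001,0.0024,1]
    - [0,0,0,0,0,0.0024,1]
    - [0,0,0,0,0.001,0.0024,1]

```text
clock: 11.6
tool_pos: [0.5516, 0.101, 0.1855]
orientation: [[-0.019, -0.0, -1.0], [1.0, -0.0, -0.019], [-0.0, -1.0, 0.0]]
ft_force: [-0.1, 0.9, -3.2]
grip_width: 0.0116
```

Emit:
jog_arm:
  motion:
    - [0,0,0,0,0.0005,0,1]
    - [0,0,0,0,0.001,0,1]
    - [0,0,0,0,0.0015,0,1]
    - [0,0,0,0,0.002,0,1]
    - [0,0,0,0,0.0025,0,1]

```text
clock: 12.22
tool_pos: [0.5516, 0.101, 0.1832]
orientation: [[-0.019, 0.0, -1.0], [1.0, -0.0, -0.019], [-0.0, -1.0, -0.0]]
ft_force: [-0.2, 0.3, -3.3]
grip_width: 0.0116
```

```bash
python3 go.py
```

```text
t 12.22 pos [551.6 101.  183.2] yaw 91.1 tilt 0.01 F [-0.2   0.3  -3.31] M [ 0.108 -0.092  0.021] w 11.6 q7 [ 19.  30. -45. 108.  26.  53.  53.]
```

Emit:
jog_arm:
  motion:
    - [0,0,0,0,0.003,0,1]
    - [0,0,0,0,0.006,0,1]
    - [0,0,0,0,0.009,0,1]
    - [0,0,0,0,0.012,0,1]
    - [0,0,0,0,0.015,0,1]

```text
clock: 12.85
tool_pos: [0.5516, 0.101, 0.168]
orientation: [[-0.019, 0.0, -1.0], [1.0, -0.0, -0.019], [-0.0, -1.0, -0.0]]
ft_force: [-0.4, 1.0, -3.6]
grip_width: 0.0116
```

```bash
python3 go.py
```

```text
t 12.85 pos [551.6 101.  168. ] yaw 91.1 tilt 0.0 F [-0.39  0.97 -3.57] M [ 0.09  -0.129  0.002] w 11.6 q7 [ 18.  31. -44. 109.  28.  51.  52.]
```

Free all the way down. Now the last ~5 mm to the collar, slowly.

Emit:
jog_arm:
  motion:
    - [0,0,0,0,0.001,0,1]
    - [0,0,0,0,0.002,0,1]
    - [0,0,0,0,0.003,0,1]
    - [0,0,0,0,0.0035,0,1]
    - [0,0,0,0,0.004,0,1]

```text
clock: 13.48
tool_pos: [0.5517, 0.101, 0.1643]
orientation: [[-0.019, 0.0, -1.0], [1.0, -0.0, -0.019], [-0.0, -1.0, -0.0]]
ft_force: [-0.4, -0.5, -2.9]
grip_width: 0.0114
```

Emit:
jog_arm:
  motion:
    - [0,0,0,0,0.0004,0,1]
    - [0,0,0,0,0.0008,0,1]
    - [0,0,0,0,0.0012,0,1]
    - [0,0,0,0,0.0012,0,1]
    - [0,0,0,0,0.0012,0,1]

```text
clock: 14.1
tool_pos: [0.5516, 0.101, 0.1631]
orientation: [[-0.019, 0.0, -1.0], [1.0, -0.0, -0.019], [-0.0, -1.0, -0.0]]
ft_force: [-0.8, -0.9, -3.3]
grip_width: 0.0116
```

```bash
python3 go.py
```

```text
t 14.1 pos [551.6 101.  163.1] yaw 91.1 tilt 0.0 F [-0.8  -0.93 -3.29] M [ 0.109 -0.116  0.016] w 11.6 q7 [ 18.  32. -44. 109.  28.  51.  51.]
```

Emit:
jog_arm:
  motion:
    - [0,0,0,0,0.0003,0,1]
    - [0,0,0,0,0.0006,0,1]
    - [0,0,0,0,0.0009,0,1]
    - [0,0,0,0,0.0012,0,1]
    - [0,0,0,0,0.0012,0,1]

```text
clock: 14.72
tool_pos: [0.5517, 0.1012, 0.1626]
orientation: [[-0.019, 0.0, -1.0], [1.0, -0.001, -0.019], [-0.001, -1.0, -0.0]]
ft_force: [-2.3, -0.4, 5.3]
grip_width: 0.0114
```

```bash
python3 go.py
```

```text
t 14.72 pos [551.7 101.2 162.6] yaw 91.11 tilt 0.04 F [-2.33 -0.4   5.34] M [-0.192  0.45   0.002] w 11.4 q7 [ 18.  32. -44. 109.  28.  51.  51.]
```

Collar contact at TCP z≈162.8 (163.2 expected). Ease the load off and start turning clockwise (ry positive).

Emit:
jog_arm:
  motion:
    - [0,0,0,0,-0.0006,0,1]
    - [0,8,0,0,-0.0006,0,1]
    - [0,18,0,0,-0.0006,0,1]
    - [0,28,0,0,-0.0006,0,1]
    - [0,38,0,0,-0.0006,0,1]

```text
clock: 15.35
tool_pos: [0.5522, 0.1016, 0.1626]
orientation: [[0.605, 0.002, -0.797], [0.797, 0.001, 0.605], [0.002, -1.0, -0.001]]
ft_force: [0.0, -0.5, -0.7]
grip_width: 0.0114
```

```bash
python3 go.py
```

```text
t 15.35 pos [552.2 101.6 162.6] yaw 52.8 tilt 0.12 F [ 0.01 -0.48 -0.71] M [ 0.08  -0.117  0.004] w 11.4 q7 [ 12.  29. -34. 109.  22.  48.  19.]
```

Emit:
jog_arm:
  motion:
    - [0,9,0,0,0,0,1]
    - [0,18,0,0,0,0,1]
    - [0,27,0,0,0,0,1]
    - [0,36,0,0,0,0,1]
    - [0,36,0,0,0,0,1]

```text
clock: 15.98
tool_pos: [0.5522, 0.1013, 0.1626]
orientation: [[0.955, 0.002, -0.296], [0.296, 0.0, 0.955], [0.002, -1.0, -0.0]]
ft_force: [1.4, -0.2, -1.1]
grip_width: 0.0116
```

```bash
python3 go.py
```

```text
t 15.97 pos [552.2 101.3 162.6] yaw 17.23 tilt 0.1 F [ 1.35 -0.17 -1.09] M [-0.034 -0.276 -0.002] w 11.6 q7 [  5.  27. -26. 110.  16.  47. -12.]
```

Emit:
jog_arm:
  motion:
    - [0,5,0,0,0,0,1]
    - [0,10,0,0,0,0,1]
    - [0,15,0,0,0,0,1]
    - [0,20,0,0,0,0,1]
    - [0,25,0,0,0,0,1]

```text
clock: 16.6
tool_pos: [0.5519, 0.1014, 0.1626]
orientation: [[0.991, 0.001, 0.137], [-0.137, 0.001, 0.991], [0.001, -1.0, 0.001]]
ft_force: [0.6, -0.1, 0.7]
grip_width: 0.0114
```

```bash
python3 go.py
```

```text
t 16.6 pos [551.9 101.4 162.6] yaw -7.85 tilt 0.06 F [ 0.57 -0.14  0.72] M [-0.012 -0.005  0.102] w 11.4 q7 [  1.  26. -20. 110.  12.  46. -34.]
```

Head at its stop (Mz ≈ 0.1 N m, reaction to clockwise). Go on by 15° per look.

Emit:
jog_arm:
  motion:
    - [0,5,0,0,0,0,1]
    - [0,10,0,0,0,0,1]
    - [0,15,0,0,0,0,1]
    - [0,15,0,0,0,0,1]
    - [0,15,0,0,0,0,1]

```text
clock: 17.23
tool_pos: [0.5521, 0.1013, 0.1626]
orientation: [[0.922, 0.001, 0.387], [-0.387, 0.001, 0.922], [0.001, -1.0, 0.001]]
ft_force: [1.4, -0.1, 0.5]
grip_width: 0.0116
```

```bash
python3 go.py
```

```text
t 17.23 pos [552.1 101.3 162.6] yaw -22.76 tilt 0.08 F [ 1.4  -0.06  0.48] M [ 0.065 -0.308 -0.036] w 11.6 q7 [ -2.  26. -16. 110.  10.  45. -46.]
```

```bash
cat > tq.py <<'E'
from go import *
M=[];F=[]
for i in range(5):
    get_image('side');s=get_state();M.append(s['torque']);F.append(s['ft_force'])
R=s['orientation']
print('t',s['clock'],'pos',(s['tool_pos']*1e3).round(1),'yaw',np.degrees(np.arctan2(R[1,0],R[0,0])).round(1),'F',np.mean(F,0).round(2),'M',np.mean(M,0).round(3),'Mz',np.array(M)[:,2].round(3),'q',s['q'].round(0))
E
python3 tq.py
```

```text
t 17.475 pos [552.1 101.3 162.6] yaw -22.9 F [1.55 0.6  0.18] M [ 0.121 -0.44   0.006] Mz [ 0.001  0.032 -0.067  0.054  0.011] q [ -2.  26. -16. 110.  10.  45. -46.]
```

Emit:
jog_arm:
  motion:
    - [0,5,0,0,0,0,1]
    - [0,10,0,0,0,0,1]
    - [0,15,0,0,0,0,1]
    - [0,15,0,0,0,0,1]
    - [0,15,0,0,0,0,1]

```text
clock: 18.1
tool_pos: [0.552, 0.1005, 0.1626]
orientation: [[0.79, 0.001, 0.613], [-0.613, -0.001, 0.79], [0.001, -1.0, 0.0]]
ft_force: [1.5, -1.7, 1.2]
grip_width: 0.0115
```

```bash
python3 tq.py
```

```text
t 18.35 pos [552.  100.6 162.6] yaw -37.9 F [ 2.2  -2.06  1.33] M [-0.469 -0.639  0.065] Mz [0.068 0.053 0.059 0.064 0.081] q [ -5.  25. -12. 110.   8.  45. -59.]
```

Emit:
jog_arm:
  motion:
    - [0,5,0,0.0002,0,0,1]
    - [0,10,0,0.0004,0,0,1]
    - [0,14,0,0.0004,0,0,1]
    - [0,14,0,0.0004,0,0,1]
    - [0,14,0,0.0004,0,0,1]

```text
clock: 18.98
tool_pos: [0.5521, 0.1005, 0.1626]
orientation: [[0.618, 0.0, 0.786], [-0.786, -0.0, 0.618], [0.001, -1.0, 0.0]]
ft_force: [1.9, -2.7, 2.3]
grip_width: 0.0115
```

```bash
python3 tq.py
```

```text
t 19.225 pos [552.1 100.5 162.6] yaw -51.9 F [ 2.29 -3.17  3.6 ] M [-0.829 -0.56   0.095] Mz [0.118 0.081 0.065 0.112 0.1  ] q [ -8.  25.  -9. 110.   6.  45. -72.]
```

Emit:
jog_arm:
  motion:
    - [0,0,0,0.0004,0,0,1]
    - [0,0,0,0.0008,-0.0004,0,1]
    - [0,0,0,0.0008,-0.0004,0,1]
    - [0,0,0,0.0008,-0.0004,0,1]
    - [0,0,0,0.0008,-0.0004,0,1]

```text
clock: 19.85
tool_pos: [0.5522, 0.1004, 0.1626]
orientation: [[0.617, -0.001, 0.787], [-0.787, 0.0, 0.617], [-0.0, -1.0, -0.0]]
ft_force: [1.3, -1.7, 1.2]
grip_width: 0.0116
```

```bash
python3 tq.py
python3 - <<'E'
from h import *
D=np.load('pics/side4.npz');im,d=get_image('side');np.savez('pics/side5.npz',im=im,d=d)
a=cv2.resize(im[150:250,195:295,::-1],None,fx=6,fy=6,interpolation=cv2.INTER_CUBIC)
cv2.imwrite('pics/s5.png',a)
E
```

```text
t 20.1 pos [552.2 100.4 162.6] yaw -51.9 F [ 1.69 -1.74  0.68] M [-0.361 -0.419  0.068] Mz [0.076 0.021 0.062 0.083 0.097] q [ -7.  25.  -9. 110.   5.  45. -72.]
```

View pics/s5.png

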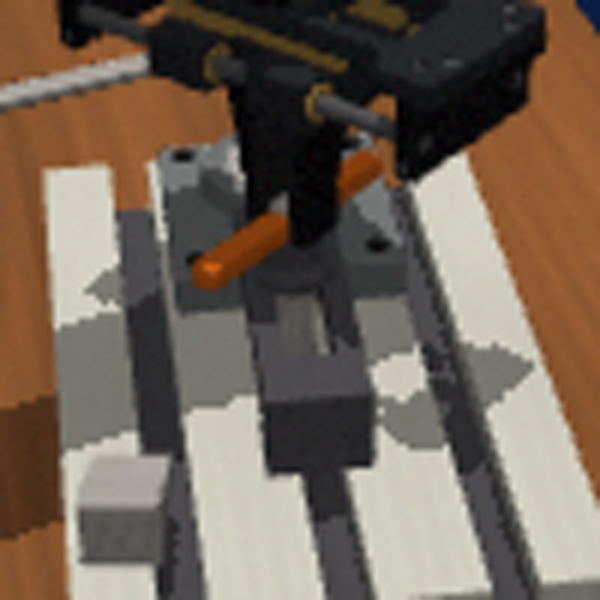

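Collar is flat on the strap at crop (290,270), bar turned, nothing else moved. The side force eased. Continue.

Emit:
jog_arm:
  motion:
    - [0,4,0,0.0003,0,0,1]
    - [0,8,0,0.0006,0,0,1]
    - [0,12,0,0.0006,0,0,1]
    - [0,12,0,0.0006,0,0,1]
    - [0,12,0,0.0006,0,0,1]

```text
clock: 20.78
tool_pos: [0.5526, 0.1, 0.1626]
orientation: [[0.441, -0.0, 0.898], [-0.898, 0.0, 0.441], [-0.0, -1.0, -0.0]]
ft_force: [1.7, 0.1, -1.1]
grip_width: 0.0115
```

```bash
python3 tq.py
```

```text
t 21.025 pos [552.6  99.9 162.6] yaw -63.9 F [ 1.36 -0.58 -1.55] M [-0.093 -0.367  0.05 ] Mz [0.069 0.075 0.014 0.042 0.048] q [-10.  25.  -6. 110.   4.  45. -82.]
```

Emit:
jog_arm:
  motion:
    - [0,5,0,0,0,0,1]
    - [0,10,0,0,0,0,1]
    - [0,14,0,0,0,0,1]
    - [0,14,0,0,0,0,1]
    - [0,14,0,0,0,0,1]

```text
clock: 21.65
tool_pos: [0.5526, 0.0995, 0.1627]
orientation: [[0.211, -0.0, 0.978], [-0.978, -0.0, 0.211], [0.0, -1.0, -0.0]]
ft_force: [2.0, -2.1, -2.4]
grip_width: 0.0116
```

```bash
python3 tq.py
```

```text
t 21.9 pos [552.6  99.5 162.6] yaw -77.9 F [ 1.18 -1.31 -2.94] M [-0.275 -0.334  0.058] Mz [0.063 0.04  0.044 0.072 0.072] q [-12.  25.  -3. 111.   2.  45. -94.]
```

Emit:
jog_arm:
  motion:
    - [0,4,0,0,0,0,1]
    - [0,8,0,0,0,0,1]
    - [0,8,0,0,0,0,1]
    - [0,8,0,0,0,0,1]
    - [0,8,0,0,0,0,1]

```text
clock: 22.52
tool_pos: [0.5526, 0.0995, 0.1627]
orientation: [[0.072, -0.0, 0.997], [-0.997, -0.0, 0.072], [0.0, -1.0, -0.0]]
ft_force: [1.2, -1.6, -4.8]
grip_width: 0.0117
```

```bash
python3 tq.py
```

```text
t 22.775 pos [552.6  99.6 162.7] yaw -85.9 F [ 1.31 -1.56 -4.36] M [-0.479 -0.307  0.083] Mz [0.086 0.042 0.077 0.114 0.097] q [ -14.   25.   -1.  111.    1.   45. -101.]
```

Emit:
jog_arm:
  motion:
    - [0,3,0,0,0.0003,0,1]
    - [0,6,0,0,0.0004,0,1]
    - [0,6,0,0,0.0004,0,1]
    - [0,6,0,0,0.0004,0,1]
    - [0,6,0,0,0.0004,0,1]

```text
clock: 23.4
tool_pos: [0.5528, 0.0996, 0.1626]
orientation: [[-0.033, 0.0, 0.999], [-0.999, -0.0, -0.033], [0.0, -1.0, 0.0]]
ft_force: [0.6, -3.1, -1.1]
grip_width: 0.0115
```

```bash
python3 tq.py
```

```text
t 23.65 pos [552.8  99.6 162.6] yaw -91.9 F [-0.01 -2.75 -0.93] M [-0.6   -0.033  0.059] Mz [0.041 0.1   0.055 0.064 0.035] q [ -15.   25.    1.  111.   -0.   44. -106.]
```

Emit:
jog_arm:
  motion:
    - [0,3,0,0,0,0,1]
    - [0,6,0,0,0,0,1]
    - [0,6,0,0,0,0,1]
    - [0,6,0,0,0,0,1]
    - [0,6,0,0,0,0,1]

```text
clock: 24.28
tool_pos: [0.5529, 0.0998, 0.1626]
orientation: [[-0.137, 0.0, 0.991], [-0.991, 0.0, -0.137], [-0.0, -1.0, 0.0]]
ft_force: [0.5, -2.5, 0.5]
grip_width: 0.0113
```

```bash
python3 tq.py
```

```text
t 24.525 pos [552.9  99.8 162.6] yaw -97.9 F [ 0.03 -2.39  0.8 ] M [-0.529  0.015  0.066] Mz [0.054 0.117 0.078 0.057 0.022] q [ -16.   25.    2.  111.   -1.   44. -111.]
```

Emit:
jog_arm:
  motion:
    - [0,4,0,0.0003,0,0,1]
    - [0,8,0,0.0004,0,0,1]
    - [0,12,0,0.0004,0,0,1]
    - [0,12,0,0.0004,0,0,1]
    - [0,12,0,0.0004,0,0,1]

```text
clock: 25.15
tool_pos: [0.5528, 0.0995, 0.1626]
orientation: [[-0.339, 0.0, 0.941], [-0.941, 0.0, -0.339], [-0.0, -1.0, 0.0]]
ft_force: [0.4, -1.0, 2.2]
grip_width: 0.0113
```

```bash
python3 tq.py
```

```text
t 25.4 pos [552.9  99.5 162.6] yaw -109.9 F [ 0.07 -1.5   1.71] M [-0.34  -0.023  0.069] Mz [0.05  0.04  0.058 0.105 0.092] q [ -18.   25.    5.  111.   -3.   44. -122.]
```

Emit:
jog_arm:
  motion:
    - [0,4,0,0.0002,-0.0003,0,1]
    - [0,8,0,0.0002,-0.0003,0,1]
    - [0,12,0,0.0002,-0.0003,0,1]
    - [0,12,0,0.0002,-0.0003,0,1]
    - [0,12,0,0.0002,-0.0003,0,1]

```text
clock: 26.02
tool_pos: [0.5527, 0.0991, 0.1626]
orientation: [[-0.528, 0.0, 0.849], [-0.849, 0.0, -0.528], [-0.0, -1.0, 0.0]]
ft_force: [1.0, -1.3, -0.8]
grip_width: 0.0114
```

```bash
python3 tq.py
```

```text
t 26.275 pos [552.7  99.2 162.6] yaw -121.9 F [ 1.12 -1.25 -0.97] M [-0.259 -0.275  0.062] Mz [0.093 0.057 0.044 0.061 0.057] q [ -21.   25.    8.  111.   -5.   44. -132.]
```

Range of the last joint is nearly used up (q7 −132), still loose. Regrasp: open, rise, turn back 180°, pinch again.

Emit:
jog_arm:
  motion:
    - [0,0,0,0,0,0,0.8]
    - [0,0,0,0,0,0,0.6]
    - [0,0,0,0,0,0,0.55]
    - [0,0,0,0,-0.01,0,0.55]
    - [0,0,0,0,-0.025,0,0.55]

```text
clock: 26.9
tool_pos: [0.5526, 0.0991, 0.1885]
orientation: [[-0.528, -0.0, 0.849], [-0.849, -0.0, -0.528], [0.0, -1.0, -0.0]]
ft_force: [0.6, 0.1, -0.4]
grip_width: 0.0385
```

Emit:
jog_arm:
  motion:
    - [0,-10,0,0,-0.01,0,0.55]
    - [0,-20,0,0,-0.01,0,0.55]
    - [0,-30,0,0,-0.01,0,0.55]
    - [0,-40,0,0,-0.01,0,0.55]
    - [0,-50,0,0,-0.01,0,0.55]

```text
clock: 27.52
tool_pos: [0.5531, 0.0991, 0.1991]
orientation: [[0.316, 0.002, 0.949], [-0.949, 0.0, 0.316], [0.0, -1.0, 0.002]]
ft_force: [-0.3, 0.0, -0.2]
grip_width: 0.0389
```

Emit:
jog_arm:
  motion:
    - [0,-10,0,0,0,0,0.55]
    - [0,-20,0,0,0,0,0.55]
    - [0,-30,0,0,0,0,0.55]
    - [0,-40,0,0,0,0,0.55]
    - [0,-50,0,0,0,0,0.55]

```text
clock: 28.15
tool_pos: [0.5531, 0.099, 0.1991]
orientation: [[0.93, 0.002, 0.368], [-0.368, -0.0, 0.93], [0.002, -1.0, 0.0]]
ft_force: [0.5, 0.5, -1.5]
grip_width: 0.0392
```

Emit:
jog_arm:
  motion:
    - [0,-10,0,0,0,0,0.55]
    - [0,-20,0,0,0,0,0.55]
    - [0,-30,0,0,0,0,0.55]
    - [0,-40,0,0,0,0,0.55]
    - [0,-50,0,0,0,0,0.55]

```text
clock: 28.78
tool_pos: [0.5531, 0.0989, 0.199]
orientation: [[0.88, 0.002, -0.476], [0.476, -0.001, 0.88], [0.001, -1.0, -0.001]]
ft_force: [-0.2, 0.5, 0.7]
grip_width: 0.0389
```

Emit:
jog_arm:
  motion:
    - [0,-10,0,0,0,0,0.55]
    - [0,-20,0,0,0,0,0.55]
    - [0,-30,0,0,0,0,0.55]
    - [0,-30,0,0,0,0,0.55]
    - [0,-30,0,0,0,0,0.55]

```text
clock: 29.4
tool_pos: [0.5529, 0.0989, 0.1983]
orientation: [[0.531, 0.001, -0.847], [0.847, -0.0, 0.531], [0.0, -1.0, -0.001]]
ft_force: [-0.4, -0.2, 0.0]
grip_width: 0.0394
```

```bash
python3 go.py .5527 .0992 .1627 58.1
python3 - <<'E'
from fit import *
# bar yaw / centre from side and top
for n in('side','top'):
    im,d=get_image(n);np.savez(f'pics/{n}6.npz',im=im,d=d);P=cloud(n,d);i=im.astype(int)
    m=(i[...,0]>120)&(i[...,0]-i[...,2]>90)&(P[...,2]>.09)&(P[...,2]<.112)&(abs(P[...,0]-.553)<.07)&(abs(P[...,1]-.1)<.07)
    q=P[m]
    if len(q)>20:
        w,v=np.linalg.eigh(np.cov(q[:,:2].T));print(n,len(q),q.mean(0).round(4),'bar dir',np.degrees(np.arctan2(v[1,1],v[0,1])).round(1),np.percentile(q[:,2],[50,95]).round(4))
    if n=='side':cv2.imwrite('pics/s6.png',cv2.resize(im[150:250,195:295,::-1],None,fx=6,fy=6,interpolation=cv2.INTER_CUBIC))
E
```

```text
t 29.4 pos [552.9  98.9 198.3] yaw 57.93 tilt 0.06 F [-0.38 -0.2   0.03] M [ 0.084 -0.14   0.023] w 39.4 q7 [ 10.  26. -32. 108.  17.  52.  28.]
shift [0.0001 0.0356 0.0004] ry -0.17
side 102 [0.5558 0.0928 0.1031] bar dir 148.0 [0.1034 0.1049]
```

View pics/s6.png

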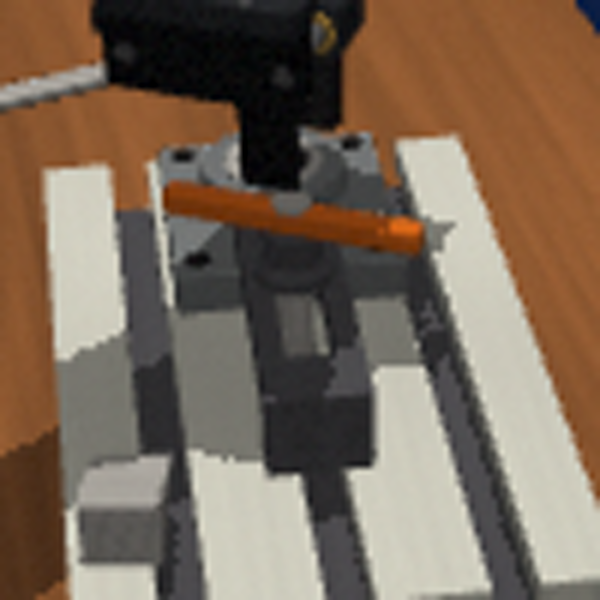

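Bolt stands upright with its collar on the strap (disc at crop (292,203)); the bar's direction is 148°, square to the jaws at 58°. Re-pinch.

Emit:
jog_arm:
  motion:
    - [0,0,0,0,0.012,0.0004,0.55]
    - [0,0,0,0,0.026,0.0004,0.55]
    - [0,0,0,0,0.0356,0.0004,0.55]
    - [0,0,0,0,0.0356,0.0004,0.7]
    - [0,0,0,0,0.0356,0.0004,0.85]

```text
clock: 30.12
tool_pos: [0.5525, 0.0995, 0.1622]
orientation: [[0.528, 0.0, -0.849], [0.849, 0.0, 0.528], [0.0, -1.0, -0.0]]
ft_force: [-0.2, -0.4, 0.1]
grip_width: 0.0262
```

Emit:
jog_arm:
  motion:
    - [0,0,0,0,0,0,1]
    - [0,0,0,0,0,0,1]
    - [0,0,0,0,0,0,1]
    - [0,0,0,0,0,0,1]
    - [0,5,0,0,0,0,1]

```text
clock: 30.75
tool_pos: [0.5526, 0.0992, 0.1626]
orientation: [[0.602, 0.001, -0.798], [0.798, -0.0, 0.602], [0.0, -1.0, -0.001]]
ft_force: [-0.1, -0.6, 3.3]
grip_width: 0.0118
```

```bash
python3 tq.py
```

```text
t 31.0 pos [552.6  99.2 162.6] yaw 53.2 F [-0.37 -0.92  4.34] M [-0.145 -0.098  0.032] Mz [ 0.099  0.021 -0.021  0.039  0.022] q [  8.  28. -30. 109.  19.  47.  22.]
```

Emit:
jog_arm:
  motion:
    - [0,4,0,0,0,0,1]
    - [0,7,0,0,0,0,1]
    - [0,7,0,0,0,0,1]
    - [0,7,0,0,0,0,1]
    - [0,7,0,0,0,0,1]

```text
clock: 31.62
tool_pos: [0.5526, 0.0992, 0.1625]
orientation: [[0.692, 0.001, -0.722], [0.722, -0.0, 0.692], [0.0, -1.0, -0.001]]
ft_force: [-1.5, -2.5, 5.5]
grip_width: 0.0117
```

```bash
python3 tq.py
```

```text
t 31.875 pos [552.6  99.2 162.5] yaw 46.2 F [-0.59 -1.08  5.2 ] M [-0.27  -0.004  0.079] Mz [0.059 0.108 0.066 0.073 0.09 ] q [  7.  28. -28. 109.  17.  47.  16.]
```

Emit:
jog_arm:
  motion:
    - [0,0,0,0,-0.0007,0,1]
    - [0,4,0,0,-0.0007,0,1]
    - [0,8,0,0,-0.0007,0,1]
    - [0,8,0,0,-0.0007,0,1]
    - [0,8,0,0,-0.0007,0,1]

```text
clock: 32.5
tool_pos: [0.5523, 0.099, 0.1626]
orientation: [[0.786, -0.0, -0.618], [0.618, -0.0, 0.786], [-0.0, -1.0, -0.0]]
ft_force: [0.6, -1.3, 0.1]
grip_width: 0.0114
```

```bash
python3 tq.py
```

```text
t 32.75 pos [552.3  99.  162.6] yaw 38.1 F [ 1.98 -1.39 -1.11] M [-0.335 -0.535  0.076] Mz [0.047 0.072 0.057 0.11  0.096] q [  6.  27. -26. 110.  16.  47.   9.]
```

Emit:
jog_arm:
  motion:
    - [0,4,0,0,0,0,1]
    - [0,7,0,0,0,0,1]
    - [0,7,0,0,0,0,1]
    - [0,7,0,0,0,0,1]
    - [0,7,0,0,0,0,1]

```text
clock: 33.38
tool_pos: [0.5522, 0.099, 0.1626]
orientation: [[0.856, -0.0, -0.517], [0.517, -0.0, 0.856], [-0.0, -1.0, -0.0]]
ft_force: [2.1, -1.7, -4.1]
grip_width: 0.0113
```

```bash
python3 tq.py
```

```text
t 33.625 pos [552.2  99.1 162.6] yaw 31.1 F [ 2.33 -1.93 -4.45] M [-0.491 -0.685  0.139] Mz [0.144 0.179 0.109 0.135 0.131] q [  4.  27. -25. 110.  15.  47.   3.]
```

The torque climbs now (0.14) and the nut is being drawn down. Small steps.

Emit:
jog_arm:
  motion:
    - [0,2,0,0,0.0003,0,1]
    - [0,4,0,0,0.0003,0,1]
    - [0,4,0,0,0.0003,0,1]
    - [0,4,0,0,0.0003,0,1]
    - [0,4,0,0,0.0003,0,1]

```text
clock: 34.25
tool_pos: [0.5522, 0.0992, 0.1626]
orientation: [[0.89, -0.0, -0.456], [0.456, -0.0, 0.89], [-0.0, -1.0, -0.0]]
ft_force: [0.9, -2.6, -2.9]
grip_width: 0.0117
```

```bash
python3 tq.py
```

```text
t 34.5 pos [552.2  99.2 162.5] yaw 27.1 F [ 0.7  -3.46 -2.62] M [-0.761 -0.298  0.186] Mz [0.216 0.161 0.192 0.196 0.165] q [  4.  27. -24. 110.  14.  46.  -1.]
```

Emit:
jog_arm:
  motion:
    - [0,1.3,0,0,0,0,1]
    - [0,1.3,0,0,0,0,1]
    - [0,1.3,0,0,0,0,1]
    - [0,1.3,0,0,0,0,1]
    - [0,1.3,0,0,0,0,1]

```text
clock: 35.12
tool_pos: [0.5522, 0.0993, 0.1625]
orientation: [[0.9, -0.0, -0.435], [0.435, -0.0, 0.9], [-0.0, -1.0, -0.0]]
ft_force: [1.0, -3.9, -2.3]
grip_width: 0.0119
```

```bash
python3 tq.py
```

```text
t 35.375 pos [552.2  99.3 162.5] yaw 25.8 F [-0.45 -3.46 -2.08] M [-0.856 -0.116  0.244] Mz [0.209 0.272 0.279 0.261 0.198] q [  3.  27. -23. 110.  14.  46.  -2.]
```

Firm (≈0.2–0.24 N m). Let go and rise clear.

Emit:
jog_arm:
  motion:
    - [0,0,0,0,0,0,0.8]
    - [0,0,0,0,0,0,0.6]
    - [0,0,0,0,0,0,0.5]
    - [0,0,0,0,0,0,0.5]
    - [0,0,0,0,-0.02,0,0.5]

```text
clock: 36.0
tool_pos: [0.5514, 0.0992, 0.1815]
orientation: [[0.9, -0.003, -0.435], [0.435, -0.0, 0.9], [-0.003, -1.0, 0.001]]
ft_force: [0.9, 0.4, -0.2]
grip_width: 0.0419
```

Emit:
jog_arm:
  motion:
    - [0,0,0,0,-0.04,0,0.5]
    - [0,0,0,0,-0.08,0,0.5]
    - [0,0,0,0,-0.12,0,0.4]
    - [0,0,0,0,-0.15,0,0.4]
    - [0,0,0,0,-0.15,0,0.4]

```text
clock: 36.62
tool_pos: [0.5533, 0.1, 0.3352]
orientation: [[0.9, 0.006, -0.435], [0.435, 0.001, 0.9], [0.006, -1.0, -0.001]]
ft_force: [0.6, -0.1, 1.0]
grip_width: 0.0515
```

```bash
python3 go.py
python3 - <<'E'
from fit import *
im,d=get_image('side');P=cloud('side',d);i=im.astype(int)
S0=np.load('pics/side0.npz')['im']
for nm,seg,p in(('bed',BED,(.5509,.0986,-.0916)),('strap',STRAP,(.5496,.0856,-.116))):
    for k,I in(('before',S0),('after',im)):
        q,e,_=refine('side',I,seg,p);print(nm,k,(q[:2]*1e3).round(2),np.degrees(q[2]).round(2),e.round(2))
m=(i[...,0]>120)&(i[...,0]-i[...,2]>90)&(P[...,2]>.09)&(P[...,2]<.115)&(abs(P[...,0]-.553)<.08)&(abs(P[...,1]-.1)<.08)
q=P[m];w,v=np.linalg.eigh(np.cov(q[:,:2].T));print(len(q),q.mean(0).round(4),'bar',np.degrees(np.arctan2(v[1,1],v[0,1])).round(1),np.percentile(q[:,2],[50,95]).round(4))
a=[cv2.resize(x[150:250,195:295,::-1],None,fx=4,fy=4,interpolation=cv2.INTER_CUBIC) for x in(S0,im)]
cv2.imwrite('pics/s7.png',np.hstack(a))
E
```

```text
t 36.62 pos [553.3 100.  335.2] yaw 25.8 tilt 0.33 F [ 0.59 -0.1   0.99] M [ 0.065 -0.12   0.007] w 51.5 q7 [  7.  16. -26.  99.   8.  66.   4.]
bed before [550.92  98.55] -5.25 0.1
bed after [550.92  98.47] -5.27 0.12
strap before [549.58  85.6 ] -6.66 0.47
strap after [548.36  84.54] -5.1 0.25
96 [0.5545 0.0888 0.1033] bar 116.7 [0.1033 0.1051]
```

View pics/s7.png

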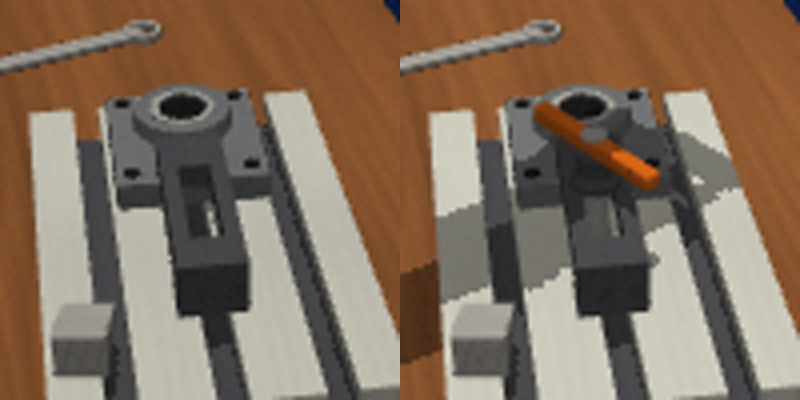

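Before and after look alike: strap heel at (180–248, 312) in both halves, housing holes in the same places. The handle hides the strap's nose edges, so compare only the heel half, then hand in.

Run:
```python
from fit import *
im,d=get_image('side');S0=np.load('pics/side0.npz')['im']
H=[((-.021,-.07,.070),(-.021,-.01,.070)),((.021,-.07,.07),(.021,-.01,.07)),((-.021,-.07,.07),(.021,-.07,.07)),((-.021,-.07,.034),(-.021,-.07,.07)),((.021,-.07,.034),(.021,-.07,.07))]
for k,I in(('before',S0),('after',im)):
    q,e,_=refine('side',I,H,(.5496,.0856,-.105));print(k,(place((0,-.05,0),q)*1e3).round(2),np.degrees(q[2]).round(2),e.round(2))
print(finish_job())
```

```text
before [543.56  34.92   0.  ] -5.77 0.35
after [543.84  34.79   0.  ] -6.28 0.33
the job is handed in; nothing more can be done
None
```

I handed the job in at about 37 s of the 72 s allowed. The T-bolt sits in the front half of the strap's slot, its head turned square under the lips, and the nut is tightened to about 0.2 N m. I then let go and moved the arm clear.

**Lowering:** The first tries touched the edge of the bed's mouth at about 15 N, then twice more at about 9 N. I lifted and searched sideways by 1–2 mm, and after that the bolt went down freely until the collar rested on the strap.

**Turning:** I turned it clockwise by the middle of the bar and re-gripped once because the last joint was near its limit. The torque climbed at the end:

| Reading | Mean torque (N m) |
|---|---|
| Third last | 0.14 |
| Second last | 0.19 |
| Last | 0.24 (single readings 0.20–0.28) |

The last reading is at the upper end of the firm range (0.15–0.25) but below the 0.35 limit.

**Last checks:**
- **Handle:** it did not spring back after release. The bar lay at 116.7°, against 115.8° expected, and its top was at 103–105 mm, as it should be with the collar on the strap.
- **Bed and housing:** the bed fit is unchanged (within 0.1 mm). The housing, step block and spanner look unmoved; I did not measure the housing.
- **Strap:** two fits disagreed. The whole-outline fit showed about 1.6 mm and 1.6° of shift, but the handle hides part of the nose edges. The fit on the heel alone, which is in clear view, showed 0.3 mm and 0.5°, which is within its noise.
- **Head under the lips:** it cannot be seen; I judged it from the turn angle and the torque.

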